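# Widen the snap-button bottle rack by one hole and load the bottle

### The arm

A 7-joint arm with a two-finger parallel gripper is mounted at the origin on a cart in front of the work surface, level with it; the furniture and walls round the work are solid. World frame = base frame: x ahead of the robot, y to its left, z up, the work surface at z = 0. Lengths are in m, angles in degrees, forces in N, time in s.
With the tool pointing down it reaches from about 0.425 to 0.875 m from the base axis. Payload 4.7 kg.
Tool frame: the origin (TCP) lies at the very end of the fingers, on their centre line; the grasp point (between the pads) lies env.grip_point_offset behind it (env.grip_point_offset is the distance from the TCP to the grasp point, in m); z points along the fingers, y is the direction in which the jaws open and shut (so a half turn about z gives the same grasp; the last joint's range is limited). The gripper opens to 87 mm and grips with 3 to 60 N. Pads are 19 mm wide; open, the fingers measure 117 mm over their backs; the gripper's body (75 mm by 190 mm) begins 51 mm behind the grasp point.
Start: joints at [73.745, 18.392, -4.016, 83.108, 1.295, 78.541, -3.26], TCP at [0.191, -0.621, 0.187] pointing down, gripper open.
Joint ranges: [-163.93, 163.93], [-17.29, 119.83], [-79.2, 71.16], [3.27, 140.29], [-89.18, 269.18], [5.43, 117.66], [-154.24, 154.24]. Speed limits (degrees/s): [147.25, 147.25, 180, 180, 180, 180, 180].

### API

Orientations are given as [roll, pitch, yaw] about the fixed x, y, z axes, in that order (R = Rz(yaw) Ry(pitch) Rx(roll)).
In Python, from cell import env gives the robot as it stands.
- The arm moves only by the tool send_rows, never from a script. Its argument "plan" is a list of rows, each a list of 7 numbers: the finger opening in mm, from 0 to 87, then the shift along the tool's x, y, z in mm, then the turn, a rotation vector about the tool's x, y, z in rad. A call has 1 to 12 rows; each row shifts and turns the commanded pose from where the row before left it, along the tool's axes as they then stand; what a row does not reach is not made up. A row lasts 1/10 s, in which the tool goes at most 50 mm and 8.59 degrees, less where a joint would pass 70% of its speed; a pose out of reach is approached as far as the arm can. A call is refused whole if a number of a shift passes 50 or a number of a turn 0.15, either way. A call with a gripper value outside its range is refused whole. The fingers move at their own pace and stop on an object; "grip_force" is the grip in N (left out, the last holds). Time passes only in rows, so rows that do not move let the fingers close. It gives the time, the measured TCP pose, the force and the opening at its end, in the units of the state.
- env.get_obs(): the state, without advancing time (a new reading comes with each control period).
- env.read_camera(name): name is "scene" or "top" or "wrist"; returns the picture (420x560x3 uint8, red, green, blue); there is no depth.
- env.get_calibration(name): a dict with "fx", "fy", "cx", "cy" (pixels), "extrinsics" (4x4, takes a point from camera to world coordinates). Camera axes: x right, y down, z forward; pixel columns grow to the right and rows downward; lengths in m; the calibration is good to about 2 mm. A picture is of the moment at which its call begins: read the wrist's pose just before it. get_calibration takes no time and is no camera call; for the wrist camera it gives the pose at the moment of the call.
- env.sign_off(): hands the job in, once; it reports no verdict.
Trained networks look in the newest picture that a camera, given by its name, has taken for a name from the list of things; names that differ only in an ending like _2 or _b are one class to them, and where a whole thing is asked for, a point or a joint stands for the part that bears it (a point fixed in the world has none). Each returns a list of dicts, best first, with "confidence" (0 to 1); they miss things now and then, are a little off and sometimes report something else, mostly with a low value. They report only what shows in the picture. A call takes as long as a camera call.
- env.regions_of(camera, query): "region" (420x560 bool, what is visible of it) and "rect" ([left, top, right, bottom] in pixels, round what is visible of it).
The state is a dict: "time_s": time; "qpos": joint angles; "joint_velocities": joint speeds; "effort": joint torques, N m; "tool_pos": TCP position; "tool_rot": TCP orientation; "force": force on the tool from outside, world axes, zero at the start; "wrist_torque": the same for the moment, N m; "grip_width": finger opening in m.
Only numpy, scipy, OpenCV 4.12 (cv2) and the standard library are available. Lean on these libraries where they do the work, as an engineer would, in place of code of your own. Each camera call takes 0.05 s, during which the arm holds its last target. There are 200 camera calls.

### The job

The adjustable bottle rack is set too narrow for the smaller of the two white bottles. Press its spring snap button flush, slide the outer tube with its fence outward by one hole until the button snaps out again in the next hole, then stand that bottle upright on the worktop between the two fences and let go. Work with a light fingertip: press on the rack with less than 25 N, stop sliding as soon as the tube catches so that the button is never loaded sideways with more than 10 N, and leave the other things where they are.

Things in the scene. Friction and masses are not known exactly. Their poses are not given: they have to be found in the camera images.
- rack: Fixed base of the bottle rack (bolted down): bottom rail 280 mm long along its y, black end block at the -y end, steel inner tube along y. Origin: mid plane of the tubes, 0 to 4 mm above the worktop (levelling feet, so its true height is known only by this reading or by feel). z up; the fences stick out to -x. The bottle's place: on the worktop, x = -62, y = half-way between the fences.
- fixed_fence (a point): Middle of the inner face of the fixed fence, at rack x = -62, y = -100, z = 28 mm. Both fences are upright plates, 4 mm thick with 2 mm rubber pads, from rack x = -15 to -102 mm, tops 45 mm and lower edges 9 to 13 mm above the rack's origin; the bottle stands on the worktop between them.
- moving_fence (a point): Middle of the inner face of the moving fence, on the outer tube: rack x = -62, y = -76 mm + sleeve, z = 28 mm. Gap between the fences: 24 mm at the first hole, 58 to 81 mm at the second.
- sleeve (a joint): Slide of the square aluminium outer tube (28 x 28 x 155 mm, flat top 42 mm above the rack's origin) with moving fence and thumb rest, along the rack's +y, in m: 0 first hole (start), 0.034 to 0.057 second (wanted). Play 1 mm either way. Friction 2 N, some 3 to 6 N more while the button slips under the hole's edge. A snapped-out button stops it rigidly.
- snap_button (a joint): Travel of the snap button, in m: 0 fully out (5 mm proud of the outer tube's top face), 0.005 flush, 0.0065 under the tube's wall. Spring 1.5 N at 0, 3 N at flush. Pressed flush, its round top slips under the hole's edge when the outer tube is pushed on; once under, it stays down by itself until the next hole comes over it.
- button_head: Snap button: steel, 9 mm in diameter, round-topped; origin on its top, at rack x = 0, y = 32, z = 47 mm when out. It stands in the outer tube's first hole (11 mm wide) and does not slide with it. The second hole, in a small clamped plate, lies 34 to 57 mm to the rack's -y side of the first (set differently each time, to be seen or felt).
- thumb_rest (a point): On the outer tube, moves with it: foot of the thumb rest's flat face that looks to the rack's -y, on the tube's top face, 16 mm to the +y side of the first hole's centre. The rest is a ridge 24 mm wide (x), 6 mm thick (y), 11 mm high; a finger that presses the button can push against it towards +y.
- bottle_center (a point): The smaller of the two white bottles, loose, all white with a white cap: 48 mm in diameter, 105 mm high, 0.1 to 0.2 kg, straight-sided to about 75 mm. The point is on its axis, half-way up (52.5 mm above its foot); z is its upright axis. It stands on the worktop to the left or right of the rack.
- big_bottle: The larger white bottle, 60 mm in diameter, 135 mm high; bystander on the other side. Origin under its centre.
- tally_counter: Small white tally counter, 51 x 44 x 27 mm, lying on the worktop in front of the rack's outer tube, beyond the moving fence; bystander. Origin under its centre.
- felt_pen: Felt pen, 133 x 13 x 15 mm, lying behind the rack; bystander. Origin under its centre.
- cup: Lidded sample cup, 64 mm in diameter, 70 mm high, at the back left; bystander. Origin under its centre.
- dropper: Small dropper bottle, 27 mm in diameter, 82 mm high, at the left; bystander. Origin under its centre.
- glass_slides: Carton of microscope slides, 29 x 78 x 30 mm, at the back right; bystander. Origin under its centre.

How it is judged:
By the outcome, as a careful person would: the job done as asked, in the order asked, and still so for the second after the job is handed in, with the robot touching nothing.
It also fails if it takes over 59 s, if anything falls off the work surface, if the arm or the gripper's body presses on something with over 40 N, if the wrist force passes 120 N, or if a joint passes its speed limit or range.

## Working session

There is one attempt and no reset: what is moved stays moved. The work goes in short steps, Python scripts to look and compute and a tool call to move; the robot and the scene stay as the last step left them, time stands still between calls to the robot, and variables do not carry over. Pictures are saved under pics/ and viewed, about 8 in all and at most 12, crops included, and the job is handed in when it is done.

Besides the shell and the picture viewer there is one more tool, called as name(argument=value, ...) on one line, values as JSON. send_rows: Moves the arm, as the interface text tells. Its arguments: {"type":"object","properties":{"plan":{"type":"array"},"grip_force":{"type":"number"}},"required":["plan"]}

```bash
ls; mkdir -p pics; cat > h.py <<'E'
import numpy as np, cv2
from cell import env
from scipy.spatial.transform import Rotation as R
def cal(n):
    c=env.get_calibration(n); return c, np.array(c["extrinsics"])
def ray(n,u,v,z):
    c,E=cal(n); d=E[:3,:3]@np.array([(u-c["cx"])/c["fx"],(v-c["cy"])/c["fy"],1]); o=E[:3,3]
    return o+d*(z-o[2])/d[2]
def proj(n,p):
    c,E=cal(n); q=E[:3,:3].T@(np.array(p)-E[:3,3]); return np.array([c["fx"]*q[0]/q[2]+c["cx"],c["fy"]*q[1]/q[2]+c["cy"]])
def save(n,f):
    im=env.read_camera(n); cv2.imwrite("pics/"+f,im[:,:,::-1]); return im
E
python3 - <<'E'
from h import *
a=save("scene","s0.png");b=save("top","t0.png")
cv2.imwrite("pics/st.png",np.vstack([a,b])[:,:,::-1])
o=env.get_obs();print(o["tool_pos"],o["tool_rot"],o["force"],env.grip_point_offset)
for cam in("top","scene"):
  c,E=cal(cam);print(cam,E[:3,3],E[:3,2],c["fx"])
  for q in["rack","moving_fence","button_head","bottle_center","big_bottle","tally_counter","sleeve"]:
    for r in env.regions_of(cam,q)[:2]:print(cam,q,r["rect"],round(r["confidence"],2))
E
```

```text
pics
[ 0.19053644 -0.62085466  0.18595212] [-1.79899617e+02  4.60993480e-03  1.70671931e+01] [ 1.08729168  0.1020339  -0.0382496 ] 0.0187
top [0.45151851 0.0574546  1.62475871] [ 0.07868684 -0.00471444 -0.99688824] 497.2462603315846
top rack [233.7, 184.0, 320.0, 228.2] 0.66
top bottle_center [185.6, 211.6, 206.1, 231.2] 0.65
top big_bottle [382.2, 235.1, 401.7, 259.1] 0.93
top tally_counter [250.1, 189.2, 307.8, 226.3] 0.61
top tally_counter [249.5, 225.1, 265.2, 235.2] 0.56
top sleeve [248.6, 191.4, 312.4, 223.7] 0.87
scene [-0.34219256  0.61470893  0.98408513] [ 0.63749451 -0.40517934 -0.65530943] 459.88747602623465
scene rack [235.0, 179.7, 320.8, 234.9] 0.94
scene rack [241.0, 185.7, 274.4, 216.2] 0.69
scene moving_fence [247.6, 188.7, 312.6, 221.5] 0.66
scene moving_fence [234.5, 179.9, 321.1, 237.8] 0.24
scene bottle_center [196.5, 228.9, 213.3, 260.3] 0.64
scene big_bottle [257.7, 226.8, 275.8, 240.9] 0.67
scene big_bottle [380.3, 158.4, 400.3, 202.5] 0.63
scene tally_counter [259.5, 223.4, 274.8, 242.5] 0.6
scene sleeve [248.9, 186.4, 314.5, 218.5] 0.55
```

```bash
python3 - <<'E'
import cv2,numpy as np
a=cv2.imread("pics/s0.png")[140:290,170:420];b=cv2.imread("pics/t0.png")[160:270,170:420]
f=lambda x:cv2.resize(x,None,fx=2.3*1.0,fy=2.3,interpolation=cv2.INTER_CUBIC)
cv2.imwrite("pics/c0.png",np.vstack([f(a),f(b)]))
E
```

```text
(no output)
```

View pics/c0.png

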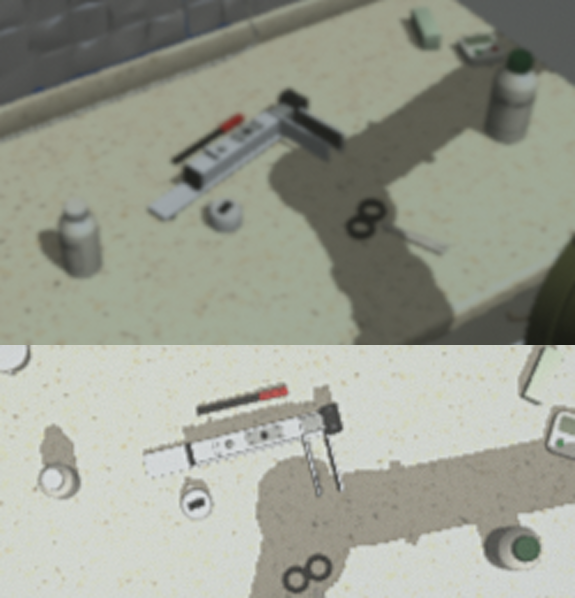

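```bash
python3 - <<'E'
from h import *
f=lambda x,y:(x/2.3+170,(y-345)/2.3+160)
for n,p,z in[("block",(331,418),.04),("railend",(145,463),.008),("tubeL",(190,454),.044),("button?",(229,443),.048),("plate",(264,434),.046),("rest?",(215,447),.044),("mfence far",(319,495),.046),("ffence far",(340,489),.046)]:
    u,v=f(*p);print(n,(u,v),ray("top",u,v,z).round(3))
print(ray("top",195.8,221.4,.06),ray("top",392,247,.07))
r=env.regions_of("top","bottle_center")[0]["region"]
c,E=cal("wrist");o=env.get_obs();T=R.from_euler("xyz",o["tool_rot"],degrees=True).as_matrix()
print("cam in tool",T.T@(E[:3,3]-o["tool_pos"]),(T.T@E[:3,:3]).round(3),c["fx"])
E
```

```text
block (313.9130434782609, 191.73913043478262) [ 0.617 -0.068  0.04 ]
railend (233.04347826086956, 211.30434782608697) [0.553 0.192 0.008]
tubeL (252.60869565217394, 207.3913043478261) [0.564 0.127 0.044]
button? (269.5652173913044, 202.6086956521739) [0.58  0.073 0.048]
plate (284.7826086956522, 198.69565217391306) [0.593 0.025 0.046]
rest? (263.47826086956525, 204.34782608695653) [0.574 0.092 0.044]
mfence far (308.69565217391306, 225.2173913043478) [ 0.51  -0.052  0.046]
ffence far (317.82608695652175, 222.60869565217394) [ 0.518 -0.081  0.046]
[0.51584622 0.30398073 0.06      ] [ 0.44460846 -0.31116298  0.07      ]
cam in tool [ 0.07879868  0.00112525 -0.1977922 ] [[-0.    -0.959 -0.284]
 [ 1.    -0.001  0.001]
 [-0.001 -0.284  0.959]] 366.60964682471496
```

send_rows(plan=[[0,10,-10,0,0,0,0],[0,20,-19,0,0,0,0],[0,29,-28,0,0,0,0],[0,29,-28,0,0,0,0],[0,29,-28,0,0,0,0],[0,29,-28,0,0,0,0],[0,29,-28,0,0,0,0],[0,29,-28,0,0,0,0],[0,29,-28,0,0,0,0],[0,29,-28,0,0,0,0],[0,29,-28,0,0,0,0],[0,29,-28,0,0,0,0]])

```text
time_s: 2.05
tool_pos: [0.4063, -0.2296, 0.1871]
tool_rot: [179.9, 0.0, 17.1]
force: [0.3, -0.7, 0.1]
grip_width: 0.0029
```

send_rows(plan=[[0,29,-28,0,0,0,0],[0,29,-28,0,0,0,0],[0,29,-28,0,0,0,0],[0,29,-28,0,0,0,0],[0,29,-28,0,0,0,0],[0,29,-28,0,0,0,0],[0,29,-28,0,0,0,0],[0,28,-26,5,0,0,0.03],[0,18,-16,10,0,0,0.03],[0,8,-5,10,0,0,0],[0,0,0,5,0,0,0],[0,0,0,0,0,0,0]])

```text
time_s: 3.25
tool_pos: [0.58, 0.0732, 0.1557]
tool_rot: [180.0, 0.2, 13.6]
force: [0.6, -0.4, 0.0]
grip_width: 0.0004
```

```bash
python3 - <<'E'
from h import *
o=env.get_obs();print(o["time_s"],o["tool_pos"],o["tool_rot"],o["force"],o["grip_width"])
im=save("wrist","w0.png")
for q in["button_head","thumb_rest","sleeve","moving_fence"]:
    for r in env.regions_of("wrist",q)[:2]:print(q,r["rect"],round(r["confidence"],2))
E
```

```text
3.25 [0.58002891 0.07318905 0.15569795] [1.79950683e+02 1.72450552e-01 1.35898842e+01] [ 0.6121893  -0.37671072  0.01391064] 0.00035931336729819885
button_head [273.0, 185.7, 282.9, 196.3] 0.61
thumb_rest [206.4, 170.6, 399.2, 258.4] 0.68
sleeve [208.8, 165.6, 396.8, 259.8] 0.86
moving_fence [204.9, 165.8, 401.5, 259.0] 0.9
```

View pics/w0.png

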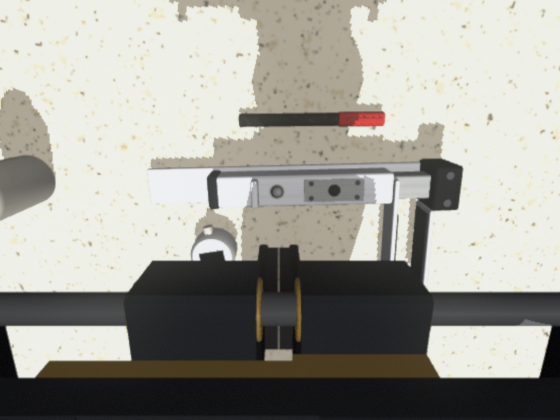

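```bash
python3 - <<'E'
from h import *
im=cv2.imread("pics/w0.png");cv2.imwrite("pics/w0c.png",cv2.resize(im[155:265,200:470],None,fx=2.9,fy=2.9,interpolation=cv2.INTER_CUBIC))
for n,p,z in[("button",(278,191),.047),("hole2",(334,190),.045),("restface",(258,191),.050),("tubeL",(219,189),.044),("block",(440,186),.044)]:
    print(n,ray("wrist",*p,z).round(4))
o=env.get_obs();print("tcp px",proj("wrist",o["tool_pos"]))
E
```

```text
button [0.5829 0.0725 0.047 ]
hole2 [0.5947 0.0251 0.045 ]
restface [0.5796 0.0893 0.05  ]
tubeL [0.5719 0.1228 0.044 ]
block [ 0.6195 -0.0641  0.044 ]
tcp px [276.0052998  239.56417637]
```

View pics/w0c.png

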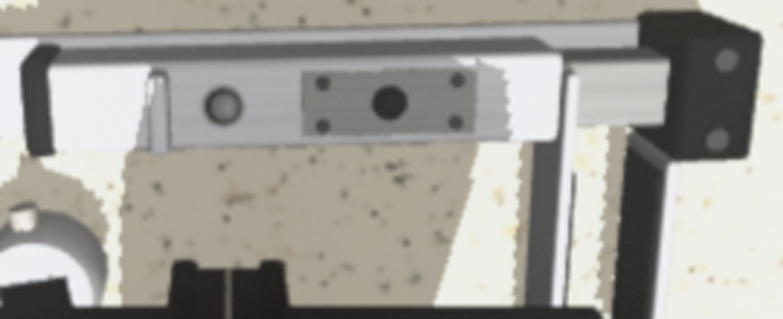

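send_rows(plan=[[0,1.3,1.5,5,0,0,-0.009],[0,1.3,1.5,15,0,0,0],[0,0,0,25,0,0,0],[0,0,0,25,0,0,0],[0,0,0,20,0,0,0],[0,0,0,8,0,0,0],[0,0,0,2,0,0,0],[0,0,0,0,0,0,0],[0,0,0,0,0,0,0]])

```text
time_s: 4.4
tool_pos: [0.5855, 0.0727, 0.058]
tool_rot: [180.0, -0.1, 14.1]
force: [0.2, 0.3, 0.2]
grip_width: 0.0006
```

```bash
python3 - <<'E'
from h import *
o=env.get_obs();print(o["tool_pos"],o["tool_rot"],o["force"])
im=save("wrist","w1.png")[:,:,::-1];cv2.imwrite("pics/w1c.png",cv2.resize(im[160:300,180:380],None,fx=3,fy=3,interpolation=cv2.INTER_CUBIC))
E
```

```text
[0.58547827 0.07272188 0.05795308] [ 1.79977711e+02 -1.02654125e-01  1.41409174e+01] [0.24406853 0.28363578 0.22216118]
```

View pics/w1c.png

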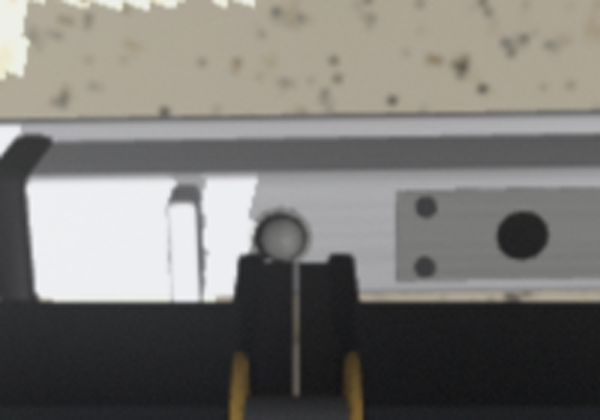

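```bash
python3 - <<'E'
from h import *
T=np.array([0.58548,0.07272]);rx=np.array([.970,.244]);ry=np.array([-.244,.970])
g=lambda x,y:(x/3+180,y/3+160)
def f(n,p,z):
    d=ray("wrist",*g(*p),z);e=d[:2]-T;print(n,d.round(4),"rack x,y rel tcp mm",(e@rx*1e3).round(1),(e@ry*1e3).round(1))
f("button",(281,237),.048);f("hole2",(522,235),.045);f("restfoot",(203,240),.044)
f("fingL",(237,258),.058);f("fingR",(357,258),.058);f("tube back edge",(280,172),.044)
print(proj("wrist",[*T,.058]))
E
```

```text
button [0.5816 0.0732 0.048 ] rack x,y rel tcp mm -3.6 1.4
hole2 [0.5929 0.0251 0.045 ] rack x,y rel tcp mm -4.4 -48.0
restfoot [0.5755 0.0883 0.044 ] rack x,y rel tcp mm -5.8 17.6
fingL [0.5792 0.0813 0.058 ] rack x,y rel tcp mm -4.0 9.9
fingR [0.5848 0.0587 0.058 ] rack x,y rel tcp mm -4.0 -13.4
tube back edge [0.5937 0.0765 0.044 ] rack x,y rel tcp mm 8.9 1.6
[275.92856515 239.544983  ]
```

```bash
python3 - <<'E'
from h import *
o=env.get_obs();T=np.array(o["tool_pos"])
im=save("scene","s1.png")[:,:,::-1].copy()
Rm=R.from_euler("xyz",o["tool_rot"],degrees=True).as_matrix()
cr=im[130:240,210:350];cr=cv2.resize(cr,None,fx=5.5,fy=5.5,interpolation=cv2.INTER_CUBIC)
P=lambda p:tuple(int(round(t)) for t in (proj("scene",p)-[210,130]+.5)*5.5)
for x in(-9.5,9.5):
  for y in(-11.5,11.5):
    a=T+Rm@np.array([x,y,0])/1e3;b=T+Rm@np.array([x,y,-40])/1e3;cv2.line(cr,P(a),P(b),(0,0,255),1)
cv2.circle(cr,P(T),3,(0,255,0),-1);cv2.circle(cr,P([.5820,.0734,.048]),4,(255,0,0),1)
cv2.imwrite("pics/s1c.png",cr)
E
```

```text
(no output)
```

View pics/s1c.png

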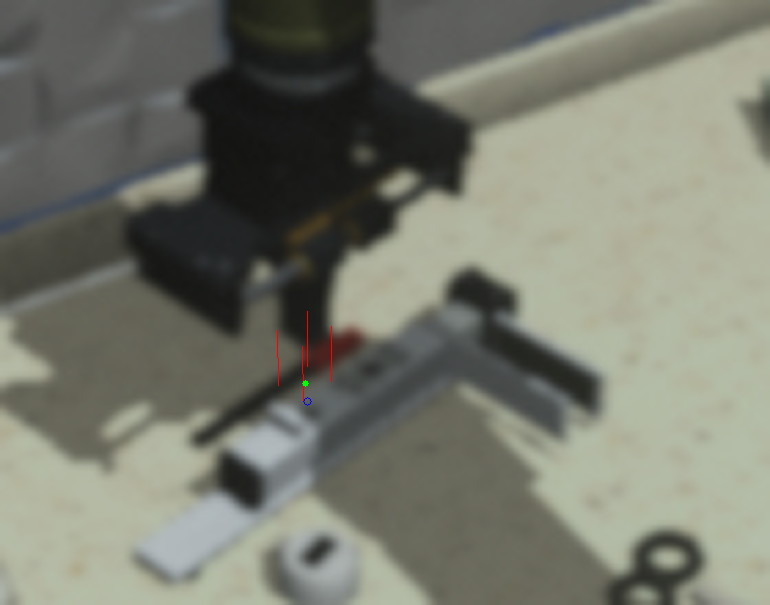

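send_rows(plan=[[0,-1.5,0,0,0,0,0],[0,-2,0,2,0,0,0],[0,0,0,3,0,0,0],[0,0,0,2,0,0,0],[0,0,0,1,0,0,0],[0,0,0,0,0,0,0],[0,0,0,0,0,0,0]])

```text
time_s: 5.2
tool_pos: [0.5812, 0.0717, 0.0489]
tool_rot: [180.0, 0.0, 14.1]
force: [0.2, 0.2, 0.6]
grip_width: 0.0002
```

send_rows(plan=[[0,0,0,2,0,0,0],[0,0,0,1.5,0,0,0],[0,0,0,0,0,0,0],[0,0,0,0,0,0,0]])

```text
time_s: 5.6
tool_pos: [0.5812, 0.0717, 0.0453]
tool_rot: [180.0, 0.0, 14.1]
force: [-0.8, -0.5, -0.2]
grip_width: 0.0005
```

send_rows(plan=[[0,0,0,1,0,0,0],[0,0,0,1,0,0,0],[0,0,0,0.5,0,0,0],[0,0,0,0,0,0,0],[0,0,0,0,0,0,0]])

```text
time_s: 6.1
tool_pos: [0.5812, 0.0717, 0.0429]
tool_rot: [180.0, 0.0, 14.1]
force: [-0.2, -0.5, 0.5]
grip_width: 0.0005
```

```bash
python3 - <<'E'
from h import *
o=env.get_obs();print(o["tool_pos"],o["tool_rot"],o["force"])
a=save("wrist","w2.png")[:,:,::-1];b=save("scene","s2.png")[:,:,::-1]
cv2.imwrite("pics/w2c.png",np.vstack([cv2.resize(a[170:270,180:380],(700,350),interpolation=cv2.INTER_CUBIC),cv2.resize(b[150:200,220:360],(700,250),interpolation=cv2.INTER_CUBIC)]))
E
```

```text
[0.58120361 0.07165964 0.0428987 ] [1.79995025e+02 2.29570076e-03 1.41396643e+01] [-0.15999425 -0.49711872  0.52516862]
```

View pics/w2c.png

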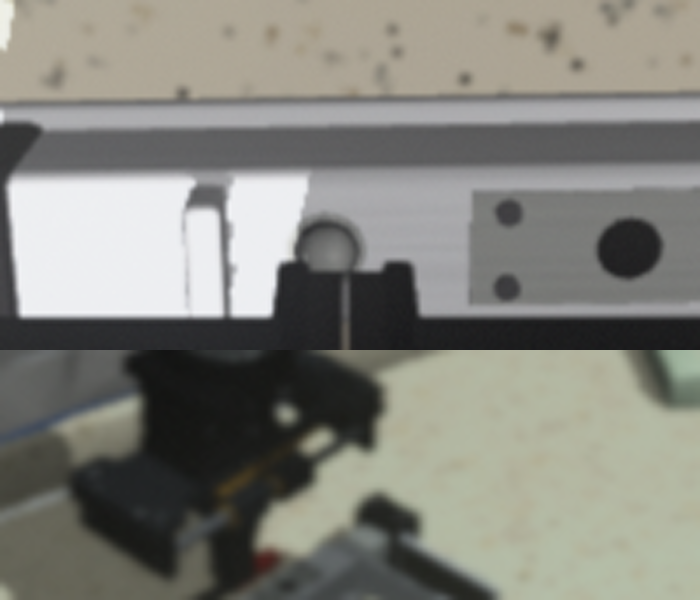

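send_rows(plan=[[0,0,0,2,0,0,0],[0,0,0,3,0,0,0],[0,0,0,3,0,0,0],[0,0,0,2,0,0,0],[0,0,0,0,0,0,0],[0,0,0,0,0,0,0]])

```text
time_s: 6.8
tool_pos: [0.5812, 0.0717, 0.0328]
tool_rot: [-180.0, 0.0, 14.1]
force: [-0.0, 0.7, 0.5]
grip_width: 0.0002
```

```bash
python3 - <<'E'
from h import *
o=env.get_obs();print(o["tool_pos"],o["tool_rot"],o["force"])
a=save("wrist","w3.png")[:,:,::-1]
cv2.imwrite("pics/w3c.png",cv2.resize(a[170:270,180:380],(700,350),interpolation=cv2.INTER_CUBIC))
E
```

```text
[0.58117613 0.07170171 0.0328389 ] [-1.79999970e+02  7.43169742e-03  1.41458347e+01] [-0.04418113  0.68725801  0.45068559]
```

View pics/w3c.png

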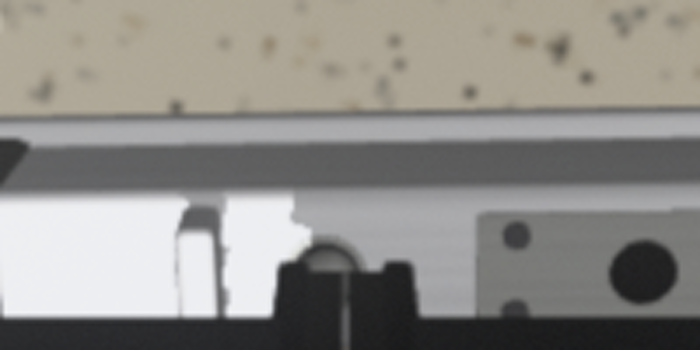

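send_rows(plan=[[0,0,0,2,0,0,0],[0,0,0,2,0,0,0],[0,0,0,2,0,0,0],[0,0,0,0,0,0,0],[0,0,0,0,0,0,0]])

```text
time_s: 7.35
tool_pos: [0.5811, 0.0717, 0.0268]
tool_rot: [180.0, 0.0, 14.1]
force: [0.3, -0.6, 1.0]
grip_width: 0.0004
```

send_rows(plan=[[0,0,0,2,0,0,0],[0,0,0,1,0,0,0],[0,0,0,0,0,0,0],[0,0,0,0,0,0,0]])

```text
time_s: 7.75
tool_pos: [0.5812, 0.0717, 0.0239]
tool_rot: [180.0, 0.0, 14.1]
force: [-0.4, -0.4, 0.5]
grip_width: 0.0004
```

send_rows(plan=[[0,0,0,2,0,0,0],[0,0,0,1,0,0,0],[0,0,0,0,0,0,0],[0,0,0,0,0,0,0]])

```text
time_s: 8.15
tool_pos: [0.5811, 0.0717, 0.0208]
tool_rot: [180.0, 0.0, 14.1]
force: [1.4, 0.3, 0.1]
grip_width: 0.0006
```

send_rows(plan=[[0,0,0,1,0,0,0],[0,0,0,1,0,0,0],[0,0,0,0,0,0,0],[0,0,0,0,0,0,0]])

```text
time_s: 8.55
tool_pos: [0.5811, 0.0717, 0.0189]
tool_rot: [180.0, 0.0, 14.1]
force: [-0.6, -1.0, -0.6]
grip_width: 0.0004
```

send_rows(plan=[[0,0,0,1,0,0,0],[0,0,0,1,0,0,0],[0,0,0,0,0,0,0],[0,0,0,0,0,0,0]])

```text
time_s: 8.95
tool_pos: [0.5811, 0.0717, 0.0168]
tool_rot: [180.0, 0.0, 14.1]
force: [0.2, 0.4, 0.6]
grip_width: 0.0005
```

send_rows(plan=[[0,0,0,1,0,0,0],[0,0,0,0.5,0,0,0],[0,0,0,0,0,0,0],[0,0,0,0,0,0,0]])

```text
time_s: 9.35
tool_pos: [0.5812, 0.0717, 0.0154]
tool_rot: [180.0, 0.0, 14.1]
force: [1.1, -0.7, -0.9]
grip_width: 0.0002
```

send_rows(plan=[[0,0,0,1,0,0,0],[0,0,0,0.5,0,0,0],[0,0,0,0,0,0,0],[0,0,0,0,0,0,0]])

```text
time_s: 9.75
tool_pos: [0.5812, 0.0717, 0.0139]
tool_rot: [180.0, 0.0, 14.1]
force: [-0.2, -0.9, -0.0]
grip_width: 0.0004
```

```bash
python3 - <<'E'
from h import *
a=save("wrist","w4.png")[:,:,::-1];b=save("scene","s4.png")[:,:,::-1]
cv2.imwrite("pics/w4c.png",np.vstack([cv2.resize(a[170:270,180:380],(700,350),interpolation=cv2.INTER_CUBIC),cv2.resize(b[155:220,235:345],(400,236),interpolation=cv2.INTER_CUBIC) if 0 else cv2.copyMakeBorder(cv2.resize(b[160:215,240:350],(480,240),interpolation=cv2.INTER_CUBIC),0,0,0,220,0)]))
c=[env.get_obs()["force"]];print(c)
E
```

```text
[array([ 0.25550126, -0.54676965, -0.08917954])]
```

View pics/w4c.png

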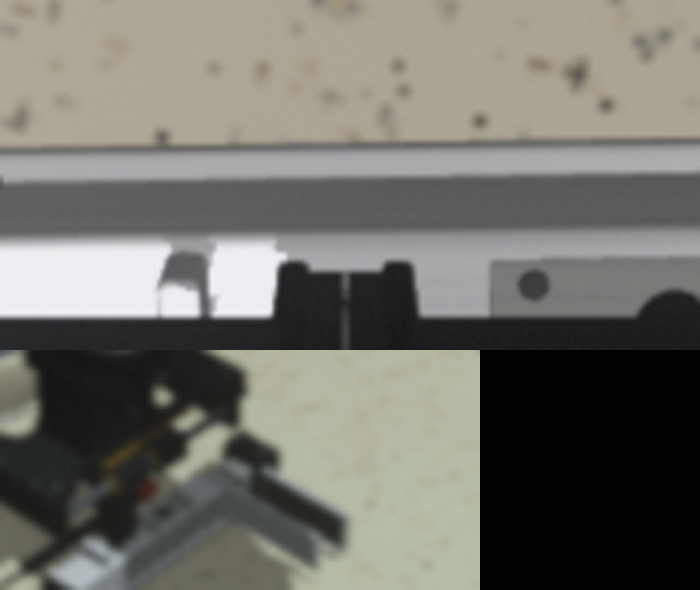

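send_rows(plan=[[0,0,0,0.7,0,0,0],[0,0,0,0.7,0,0,0],[0,0,0,0,0,0,0],[0,0,0,0,0,0,0]])

```text
time_s: 10.25
tool_pos: [0.5814, 0.0717, 0.0127]
tool_rot: [180.0, -0.0, 14.1]
force: [-0.9, -0.1, 0.2]
grip_width: 0.0004
```

send_rows(plan=[[0,0,0,0.7,0,0,0],[0,0,0,0.7,0,0,0],[0,0,0,0,0,0,0],[0,0,0,0,0,0,0]])

```text
time_s: 10.65
tool_pos: [0.5813, 0.0717, 0.0112]
tool_rot: [180.0, -0.0, 14.1]
force: [0.2, 0.6, 1.6]
grip_width: 0.0005
```

send_rows(plan=[[0,0,0,0.7,0,0,0],[0,0,0,0.7,0,0,0],[0,0,0,0,0,0,0],[0,0,0,0,0,0,0]])

```text
time_s: 11.05
tool_pos: [0.5813, 0.0717, 0.0098]
tool_rot: [180.0, -0.0, 14.1]
force: [0.6, -0.2, 2.2]
grip_width: 0.0002
```

send_rows(plan=[[0,0,0,0.6,0,0,0],[0,0,0,0.6,0,0,0],[0,0,0,0,0,0,0],[0,0,0,0,0,0,0]])

```text
time_s: 11.45
tool_pos: [0.5813, 0.0717, 0.0086]
tool_rot: [180.0, -0.0, 14.1]
force: [-0.8, -0.1, 2.3]
grip_width: 0.0002
```

send_rows(plan=[[0,0,0,0.5,0,0,0],[0,0,0,0.5,0,0,0],[0,0,0,0,0,0,0],[0,0,0,0,0,0,0]])

```text
time_s: 11.85
tool_pos: [0.5813, 0.0717, 0.0083]
tool_rot: [180.0, -0.0, 14.1]
force: [-1.6, -1.0, 7.0]
grip_width: 0.0007
```

send_rows(plan=[[0,0,-1,0,0,0,0],[0,0,-1,0,0,0,0],[0,0,-1,0,0,0,0],[0,0,-1,0,0,0,0],[0,0,0,0,0,0,0]])

```text
time_s: 12.35
tool_pos: [0.581, 0.073, 0.0083]
tool_rot: [179.8, -0.0, 14.1]
force: [-0.6, -2.7, 7.1]
grip_width: 0.0004
```

send_rows(plan=[[0,0,-1,0,0,0,0],[0,0,-0.5,0,0,0,0],[0,0,0,0,0,0,0]])

```text
time_s: 12.65
tool_pos: [0.5808, 0.0739, 0.0082]
tool_rot: [179.8, -0.0, 14.1]
force: [-0.0, -5.5, 7.5]
grip_width: 0.0007
```

send_rows(plan=[[0,0,-0.5,0,0,0,0],[0,0,-0.5,0,0,0,0],[0,0,0,0,0,0,0]])

```text
time_s: 12.95
tool_pos: [0.5807, 0.0746, 0.0083]
tool_rot: [179.7, -0.0, 14.0]
force: [-0.3, -4.6, 6.8]
grip_width: 0.0005
```

send_rows(plan=[[0,0,-0.7,0,0,0,0],[0,0,-0.7,0,0,0,0],[0,0,0,0,0,0,0],[0,0,0,0,0,0,0]])

```text
time_s: 13.35
tool_pos: [0.5804, 0.0764, 0.0082]
tool_rot: [179.8, -0.0, 14.0]
force: [0.9, -5.0, 7.2]
grip_width: 0.0004
```

send_rows(plan=[[0,0,-0.7,0,0,0,0],[0,0,-0.7,0,0,0,0],[0,0,0,0,0,0,0],[0,0,0,0,0,0,0]])

```text
time_s: 13.75
tool_pos: [0.5802, 0.0779, 0.0083]
tool_rot: [179.8, -0.1, 14.0]
force: [0.8, -4.0, 6.1]
grip_width: 0.0005
```

send_rows(plan=[[0,0,-0.7,0,0,0,0],[0,0,-0.7,0,0,0,0],[0,0,0,0,0,0,0],[0,0,0,0,0,0,0]])

```text
time_s: 14.15
tool_pos: [0.5799, 0.0793, 0.0083]
tool_rot: [179.8, -0.1, 14.1]
force: [0.8, -3.9, 5.8]
grip_width: 0.0004
```

```bash
python3 - <<'E'
from h import *
a=save("wrist","w5.png")[:,:,::-1]
cv2.imwrite("pics/w5c.png",cv2.resize(a[190:270,130:430],(800,213),interpolation=cv2.INTER_CUBIC))
E
```

```text
(no output)
```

View pics/w5c.png

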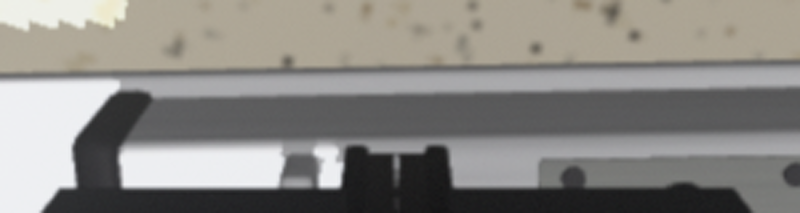

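send_rows(plan=[[0,0,-0.8,0,0,0,0],[0,0,-0.8,0,0,0,0],[0,0,-0.8,0,0,0,0],[0,0,0,0,0,0,0]])

```text
time_s: 14.6
tool_pos: [0.5794, 0.0815, 0.0083]
tool_rot: [179.8, -0.1, 14.0]
force: [0.9, -5.2, 5.8]
grip_width: 0.0004
```

send_rows(plan=[[0,0,-0.7,0,0,0,0],[0,0,-0.7,0,0,0,0],[0,0,0,0,0,0,0],[0,0,0,0,0,0,0]])

```text
time_s: 15.0
tool_pos: [0.579, 0.0829, 0.0083]
tool_rot: [179.8, -0.1, 14.0]
force: [1.1, -3.4, 6.2]
grip_width: 0.0003
```

send_rows(plan=[[0,0,-0.7,0,0,0,0],[0,0,-0.7,0,0,0,0],[0,0,0,0,0,0,0],[0,0,0,0,0,0,0]])

```text
time_s: 15.4
tool_pos: [0.5787, 0.0841, 0.0083]
tool_rot: [179.8, -0.1, 14.0]
force: [1.1, -4.7, 6.3]
grip_width: 0.0002
```

send_rows(plan=[[0,0,-0.6,0,0,0,0],[0,0,-0.6,0,0,0,0],[0,0,0,0,0,0,0],[0,0,0,0,0,0,0]])

```text
time_s: 15.8
tool_pos: [0.5787, 0.0842, 0.0083]
tool_rot: [179.7, -0.1, 14.0]
force: [1.3, -6.5, 6.8]
grip_width: 0.0005
```

send_rows(plan=[[0,0,-0.6,0,0,0,0],[0,0,-0.6,0,0,0,0],[0,0,0,0,0,0,0],[0,0,0,0,0,0,0]])

```text
time_s: 16.2
tool_pos: [0.5787, 0.0843, 0.0083]
tool_rot: [179.6, -0.1, 14.0]
force: [1.2, -7.3, 5.7]
grip_width: 0.0005
```

```bash
python3 - <<'E'
from h import *
# track plate left edge & rest shift between pictures w5 -> now by template matching; fingers fixed
a=cv2.imread("pics/w5.png",0);b=cv2.cvtColor(save("wrist","w6.png"),cv2.COLOR_RGB2GRAY)
def tr(n,x0,x1,y0,y1):
    r=cv2.matchTemplate(b[y0-3:y1+3,max(0,x0-30):x1+30],a[y0:y1,x0:x1],cv2.TM_CCOEFF_NORMED);_,v,_,l=cv2.minMaxLoc(r);print(n,l[0]-min(30,x0),l[1]-3,round(v,2))
tr("plate",325,352,243,260);tr("rest",232,252,243,258);tr("endcap",155,185,225,260);tr("ground",190,390,192,215)
print(env.get_obs()["force"])
E
```

```text
plate 10 0 1.0
rest 22 -2 0.63
endcap 10 0 0.99
ground 9 0 0.99
[ 1.98670915 -8.40268072  5.64973923]
```

```bash
python3 - <<'E'
from h import *
b=cv2.imread("pics/w6.png")
cv2.imwrite("pics/w6c.png",cv2.resize(b[200:270,180:380],(800,280),interpolation=cv2.INTER_CUBIC))
ry=np.array([-.244,.970]);B=np.array([.5820,.0734])
c,E=cal("wrist")
def yr(u,v,z):return ((ray("wrist",u,v,z)[:2]-B)@ry*1e3).round(1)
print("plate L edge now",yr(342.5,250,.045),yr(342.5,250,.042))
# w1: camera translated; tool_pos then .58548 .07272 .05795
T0=np.array([.58548,.07272,.05795]);o=env.get_obs();d=np.array([(312.3-c["cx"])/c["fx"],(223-c["cy"])/c["fy"],1])
Rt=R.from_euler("xyz",[179.978,-.103,14.141],degrees=True).as_matrix();Rn=R.from_euler("xyz",o["tool_rot"],degrees=True).as_matrix()
Et=Rt@Rn.T@E[:3,:3];p0=T0+Rt@Rn.T@(E[:3,3]-o["tool_pos"]);dw=Et@d;
for z in(.045,.042):print("then",(((p0+dw*(z-p0[2])/dw[2])[:2]-B)@ry*1e3).round(1))
print(o["tool_pos"],((o["tool_pos"][:2]-B)@ry*1e3).round(1),o["force"],o["wrist_torque"])
E
```

```text
plate L edge now -20.3 -20.8
then -23.6
then -23.9
[0.57865908 0.08431486 0.00828783] 11.4 [ 1.98670915 -8.40268072  5.64973923] [-1.74574804 -0.37247684  0.01408385]
```

View pics/w6c.png

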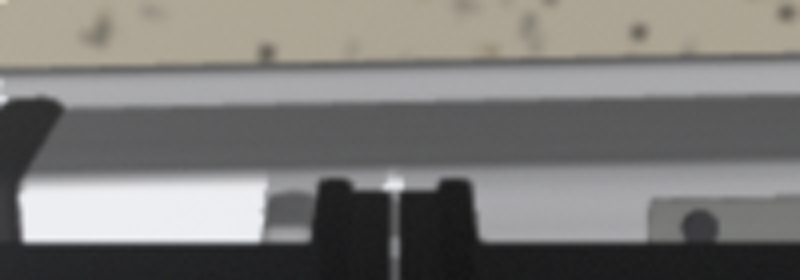

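send_rows(plan=[[0,0,-0.5,0,0,0,0],[0,0,-0.3,0,0,0,0],[0,0,0,0,0,0,0],[0,0,0,0,0,0,0]])

```text
time_s: 16.65
tool_pos: [0.5786, 0.0844, 0.0083]
tool_rot: [179.6, -0.1, 14.0]
force: [2.6, -8.1, 6.7]
grip_width: 0.0001
```

send_rows(plan=[[0,0,1,0,0,0,0],[0,0,1,0,0,0,0],[0,0,1,0,0,0,0],[1,0,1,0,0,0,0],[2,0,1,0,0,0,0],[3,0,0.5,0,0,0,0],[3,0,0,0,0,0,0]])

```text
time_s: 17.35
tool_pos: [0.579, 0.0832, 0.0083]
tool_rot: [179.9, -0.1, 14.1]
force: [0.4, -2.3, 6.1]
grip_width: 0.0026
```

send_rows(plan=[[4,0,0.5,0,0,0,0],[5,0,0.5,0,0,0,0],[6,0,0.5,0,0,0,0],[6,0,0,0,0,0,0],[6,0,0,0,0,0,0]])

```text
time_s: 17.85
tool_pos: [0.5793, 0.0818, 0.0083]
tool_rot: [179.9, -0.1, 14.1]
force: [0.2, -3.6, 6.5]
grip_width: 0.0057
```

send_rows(plan=[[6,0,-0.7,0.3,0,0,0],[6,0,-0.7,0,0,0,0],[6,0,-0.7,0,0,0,0],[6,0,0,0,0,0,0],[6,0,0,0,0,0,0]])

```text
time_s: 18.35
tool_pos: [0.5792, 0.0821, 0.0083]
tool_rot: [179.7, -0.1, 14.0]
force: [0.8, -4.6, 8.1]
grip_width: 0.0063
```

send_rows(plan=[[6,0,-0.6,0,0,0,0],[6,0,-0.6,0,0,0,0],[6,0,0,0,0,0,0],[6,0,0,0,0,0,0]])

```text
time_s: 18.75
tool_pos: [0.5792, 0.0822, 0.0083]
tool_rot: [179.7, -0.1, 14.0]
force: [0.5, -6.2, 8.1]
grip_width: 0.0059
```

send_rows(plan=[[6,0,-0.6,0,0,0,0],[6,0,-0.6,0,0,0,0],[6,0,0,0,0,0,0],[6,0,0,0,0,0,0]])

```text
time_s: 19.15
tool_pos: [0.5784, 0.085, 0.0083]
tool_rot: [179.8, -0.1, 14.0]
force: [-0.3, -4.6, 7.4]
grip_width: 0.0057
```

send_rows(plan=[[6,0,-1,0,0,0,0],[6,0,-1,0,0,0,0],[6,0,-1,0,0,0,0],[6,0,-1,-0.3,0,0,0],[6,0,0,-0.3,0,0,0]])

```text
time_s: 19.65
tool_pos: [0.5772, 0.0896, 0.0084]
tool_rot: [179.8, -0.1, 14.1]
force: [1.6, -4.4, 3.7]
grip_width: 0.0059
```

send_rows(plan=[[6,0,-1.5,0,0,0,0],[6,0,-2,0,0,0,0],[6,0,-2,0,0,0,0],[6,0,-2,0,0,0,0],[6,0,-1.5,0,0,0,0],[6,0,-1,0,0,0,0]])

```text
time_s: 20.25
tool_pos: [0.5744, 0.0999, 0.0083]
tool_rot: [179.9, -0.0, 14.1]
force: [0.8, -4.5, 6.0]
grip_width: 0.0062
```

send_rows(plan=[[6,0,-1.5,-0.3,0,0,0],[6,0,-2,0,0,0,0],[6,0,-2,0,0,0,0],[6,0,-2,0,0,0,0],[6,0,-2,0,0,0,0],[6,0,-2,0,0,0,0],[6,0,-2,0,0,0,0],[6,0,-2,0,0,0,0],[6,0,-1.5,0,0,0,0],[6,0,-1,0,0,0,0],[6,0,0,0,0,0,0]])

```text
time_s: 21.35
tool_pos: [0.5693, 0.1189, 0.0083]
tool_rot: [180.0, 0.0, 14.2]
force: [0.5, -2.7, 5.6]
grip_width: 0.0056
```

send_rows(plan=[[6,0,-1,0,0,0,0],[6,0,-1,0,0,0,0],[6,0,-1,0,0,0,0],[6,0,-1,0,0,0,0],[6,0,-1,0,0,0,0],[6,0,0,0,0,0,0]])

```text
time_s: 21.95
tool_pos: [0.5675, 0.1256, 0.0083]
tool_rot: [-179.9, 0.0, 14.2]
force: [0.1, -1.7, 5.4]
grip_width: 0.006
```

send_rows(plan=[[6,0,-0.7,0,0,0,0],[6,0,-0.7,0,0,0,0],[6,0,-0.6,0,0,0,0],[6,0,0,0,0,0,0]])

```text
time_s: 22.35
tool_pos: [0.5672, 0.1269, 0.0083]
tool_rot: [-179.9, 0.0, 14.2]
force: [-0.3, -1.8, 5.5]
grip_width: 0.0058
```

send_rows(plan=[[6,0,-0.7,0,0,0,0],[6,0,-0.7,0,0,0,0],[6,0,0,0,0,0,0],[6,0,0,0,0,0,0]])

```text
time_s: 22.75
tool_pos: [0.5669, 0.1279, 0.0082]
tool_rot: [-180.0, 0.0, 14.2]
force: [0.3, -2.5, 5.0]
grip_width: 0.0061
```

send_rows(plan=[[6,0,-0.7,0,0,0,0],[6,0,-0.7,0,0,0,0],[6,0,0,0,0,0,0],[6,0,0,0,0,0,0]])

```text
time_s: 23.15
tool_pos: [0.5668, 0.1281, 0.0083]
tool_rot: [180.0, 0.0, 14.1]
force: [-0.2, -3.7, 5.7]
grip_width: 0.0059
```

send_rows(plan=[[6,0,-0.7,0,0,0,0],[6,0,-0.7,0,0,0,0],[6,0,0,0,0,0,0],[6,0,0,0,0,0,0]])

```text
time_s: 23.55
tool_pos: [0.5668, 0.1283, 0.0083]
tool_rot: [179.9, 0.0, 14.1]
force: [0.2, -6.0, 6.0]
grip_width: 0.0062
```

send_rows(plan=[[6,0,1.5,0,0,0,0],[6,0,1.5,-0.5,0,0,0],[6,0,1.5,-1,0,0,0],[6,0,0,-3,0,0,0],[6,0,0,-8,0,0,0],[6,0,0,-15,0,0,0],[6,0,0,-25,0,0,0],[6,0,0,-30,0,0,0],[6,0,0,-30,0,0,0],[6,0,0,-15,0,0,0],[80,0,0,0,0,0,0],[80,0,0,0,0,0,0]])

```text
time_s: 24.75
tool_pos: [0.5673, 0.1251, 0.1351]
tool_rot: [180.0, 0.0, 14.1]
force: [0.6, -0.4, -0.6]
grip_width: 0.0151
```

```bash
python3 - <<'E'
from h import *
o=env.get_obs();print(o["time_s"],o["tool_pos"],o["force"])
a=save("wrist","w7.png")[:,:,::-1]
cv2.imwrite("pics/w7c.png",cv2.resize(a[130:280],(800,214*1),interpolation=cv2.INTER_CUBIC))
for q in["bottle_center","button_head","dropper","cup"]:
    for r in env.regions_of("wrist",q)[:2]:print(q,r["rect"],round(r["confidence"],2))
for cam in("top","scene"):
  save(cam,cam+"7.png")
  for r in env.regions_of(cam,"bottle_center")[:2]:print(cam,r["rect"],round(r["confidence"],2))
E
```

```text
24.75 [0.56726298 0.12510528 0.13506901] [ 0.58514955 -0.36519581 -0.551324  ]
bottle_center [0.7, 153.1, 99.4, 235.4] 0.95
button_head [339.4, 192.3, 349.9, 203.6] 0.42
top [184.4, 211.6, 203.8, 230.5] 0.66
scene [195.0, 228.1, 211.9, 258.6] 0.78
```

View pics/w7.png

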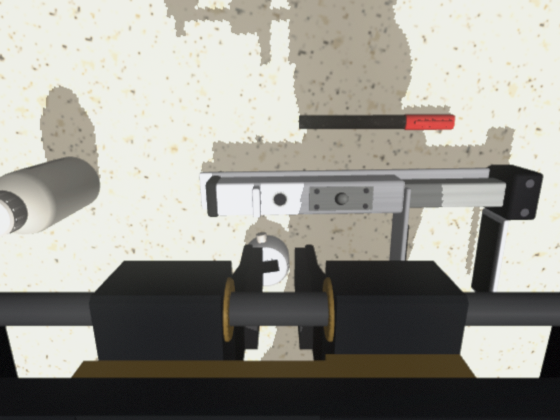

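send_rows(plan=[[80,0,0,0,0,0,0],[80,0,0,0,0,0,0],[80,0,0,0,0,0,0],[80,0,0,0,0,0,0]])

```text
time_s: 25.6
tool_pos: [0.5677, 0.1253, 0.1356]
tool_rot: [180.0, 0.0, 14.1]
force: [-0.5, 0.1, 0.6]
grip_width: 0.0775
```

```bash
python3 - <<'E'
from h import *
from scipy.optimize import least_squares
th=np.linspace(0,2*np.pi,24)
def box(cam,x,y):
    pts=[(x+r*np.cos(t),y+r*np.sin(t),z) for r,z in((.024,0),(.024,.075),(.014,.105)) for t in th]
    P=np.array([proj(cam,p) for p in pts]);return np.r_[P.min(0),P.max(0)]
m={"top":[184.4,211.6,203.8,230.5],"scene":[195.0,228.1,211.9,258.6],"wrist":[0.7,153.1,99.4,235.4]}
def res(p,cams):
    r=[]
    for c in cams:
        d=box(c,*p)-m[c];r+=list(d[[0,1,2,3]] if c!="wrist" else d[1:]/3)
    return r
for cs in(["top"],["scene"],["wrist"],["top","scene","wrist"]):
    s=least_squares(res,[.51,.30],args=(cs,));print(cs,s.x.round(4),np.round(s.fun,1))
a=env.read_camera("wrist");cv2.imwrite("pics/w8.png",a[:,:,::-1]);g=a.max(2)
print([(x,int(np.argmax(g[200:,x]<45))+200) for x in range(130,430,6)])
ry=np.array([-.244,.970])
b=ray("wrist",342,198,.049);h=ray("wrist",279.5,199,.044);print("button",b,"hole1",h,"sleeve",(h-b)[:2]@ry, "yaw",np.degrees(np.arctan2(-(h-b)[0],(h-b)[1])),env.get_obs()["grip_width"])
E
```

```text
['top'] [0.5173 0.3122] [ 0.3  1.4 -0.3 -1.5]
['scene'] [0.524  0.3111] [-1.4 -2.9  1.5  2.6]
['wrist'] [0.5268 0.3096] [ 0.3 -0.  -0.3]Traceback (most recent call last):
  File "<stdin>", line 14, in <module>
    return func(*args, **kwargs)
    vector_fun = VectorFunction(
        fun_wrapped,
    ...<6 lines>...
        workers=workers
    )
    self.J, dct = approx_derivative(
                  ~~~~~~~~~~~~~~~~~^
        self.fun_wrapped, self.x, f0=self.f, **finite_diff_options
        ^^^^^^^^^^^^^^^^^^^^^^^^^^^^^^^^^^^^^^^^^^^^^^^^^^^^^^^^^^
    )
    ^
    J, _nfev = _dense_difference(fun_wrapped, x0, f0, h,
               ~~~~~~~~~~~~~~~~~^^^^^^^^^^^^^^^^^^^^^^^^
                             use_one_sided, method,
                             ^^^^^^^^^^^^^^^^^^^^^^
                             mf)
                             ^^^
    df = [f_eval - f0 for f_eval in f_evals]
                                    ^^^^^^^
    f = np.atleast_1d(self.fun(x, *self.args, **self.kwargs))
                      ~~~~~~~~^^^^^^^^^^^^^^^^^^^^^^^^^^^^^^
    return np.atleast_1d(self.fun(x))
                         ~~~~~~~~^^^
    return self.f(x, *self.args, **self.kwargs)
           ~~~~~~^^^^^^^^^^^^^^^^^^^^^^^^^^^^^^
  File "<stdin>", line 11, in res
  File "<stdin>", line 6, in box
  File "h.py", line 10, in proj
    c,E=cal(n); q=E[:3,:3].T@(np.array(p)-E[:3,3]); return np.array([c["fx"]*q[0]/q[2]+c["cx"],c["fy"]*q[1]/q[2]+c["cy"]])
        ~~~^^^
  File "h.py", line 5, in cal
    c=env.get_calibration(n); return c, np.array(c["extrinsics"])
ValueError: time passes only in moves, steps and waits
```

send_rows(plan=[[80,0,-11,0,0,0,0],[80,0,-25,0,0,0,0],[80,0,-35,0,0,0,0],[80,1,-40,0,0,0,0],[80,1,-40,0,0,0,0],[80,0,-25,0,0,0,0],[80,0,-11,0,0,0,0],[80,0,-4,0,0,0,0],[80,0,0,0,0,0,0],[80,0,0,0,0,0,0]])

```text
time_s: 26.6
tool_pos: [0.5239, 0.309, 0.1354]
tool_rot: [179.9, 0.0, 14.0]
force: [-0.3, -0.2, 0.5]
grip_width: 0.08
```

```bash
python3 - <<'E'
from h import *
a=cv2.imread("pics/w8.png") if __import__("os").path.exists("pics/w8.png") else None
o=env.get_obs();print(o["time_s"],o["tool_pos"],o["grip_width"],o["tool_rot"])
a=save("wrist","w9.png");cv2.imwrite("pics/w9c.png",cv2.resize(a[:,:,::-1],(800,600),interpolation=cv2.INTER_CUBIC))
for r in env.regions_of("wrist","bottle_center")[:2]:print(r["rect"],round(r["confidence"],2))
save("top","t9.png")
for q,z in(("dropper",.04),("cup",.035)):
  for r in env.regions_of("top",q)[:2]:
    l,t,rr,b=r["rect"];print(q,r["rect"],r["confidence"],ray("top",(l+rr)/2,(t+b)/2,z))
E
```

```text
26.6 [0.52390566 0.30904788 0.13536878] 0.07997497203765087 [1.79926203e+02 1.28673145e-02 1.39947701e+01]
[247.6, 159.7, 311.5, 239.8] 0.55
dropper [233.0, 195.3, 293.4, 229.1] 0.54 [0.54921341 0.09300016 0.04      ]
cup [160.4, 149.6, 182.9, 176.1] 0.89 [0.70449774 0.39085542 0.035     ]
cup [231.2, 184.8, 320.5, 223.9] 0.48 [0.57533997 0.05297675 0.035     ]
```

View pics/w9c.png

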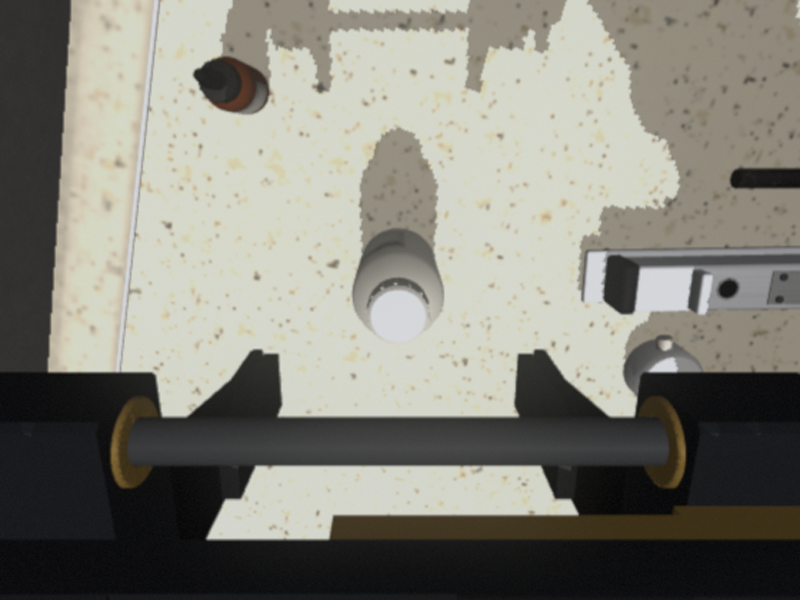

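```bash
python3 - <<'E'
from h import *
T=np.array([.52391,.30905]);rx=np.array([.970,.242]);ry=np.array([-.242,.970])
for n,u,v,z in(("cap",398,314,.105),("base back",398,232,.0),("shoulderwidth L",354,285,.07),("R",443,285,.07),("dropper foot",248,97,.01),("tipL",280,352,.171),("tipR",518,352,.171)):
    p=ray("wrist",u*.7,v*.7,z);e=p[:2]-T;print(n,p.round(4),(e@rx*1e3).round(1),(e@ry*1e3).round(1))
E
```

```text
cap [0.5255 0.3089 0.105 ] 1.5 -0.6
base back [0.545  0.3134 0.    ] 21.5 -0.8
shoulderwidth L [0.524 0.332 0.07 ] 5.7 22.3
R [0.5352 0.287  0.07  ] 5.7 -24.1
dropper foot [0.602  0.4173 0.01  ] 102.0 86.1
tipL [0.5246 0.3494 0.171 ] 10.4 39.0
tipR [0.5438 0.2722 0.171 ] 10.4 -40.5
```

send_rows(plan=[[80,0.5,0.7,8,0,0,0],[80,0,0,15,0,0,0],[80,0,0,20,0,0,0],[80,0,0,20,0,0,0],[80,0,0,12,0,0,0],[80,0,0,5,0,0,0],[80,0,0,3,0,0,0],[80,0,0,2,0,0,0],[80,0,0,0,0,0,0],[80,0,0,0,0,0,0]])

```text
time_s: 27.85
tool_pos: [0.524, 0.3107, 0.0513]
tool_rot: [-180.0, -0.1, 14.1]
force: [0.4, -0.2, -1.0]
grip_width: 0.08
```

send_rows(plan=[[80,0,0,1,0,0,0],[80,0,0,1,0,0,0],[80,0,0,0,0,0,0],[80,0,0,0,0,0,0]])

```text
time_s: 28.25
tool_pos: [0.5236, 0.3104, 0.0486]
tool_rot: [180.0, 0.0, 14.1]
force: [0.0, 0.5, -0.4]
grip_width: 0.08
```

send_rows(plan=[[80,1,1,1,0,0,0],[80,0,1,1,0,0,0],[80,0,0,0,0,0,0],[80,0,0,0,0,0,0]])

```text
time_s: 28.65
tool_pos: [0.5251, 0.3086, 0.0465]
tool_rot: [180.0, 0.0, 14.1]
force: [0.3, 0.6, 0.5]
grip_width: 0.0797
```

send_rows(plan=[[80,0,0,1,0,0,0],[80,0,0,1,0,0,0],[80,0,0,0,0,0,0],[80,0,0,0,0,0,0]])

```text
time_s: 29.05
tool_pos: [0.525, 0.3088, 0.0445]
tool_rot: [180.0, 0.0, 14.1]
force: [0.0, 1.3, -0.3]
grip_width: 0.0796
```

send_rows(plan=[[80,0,0,1,0,0,0],[80,0,0,1,0,0,0],[80,0,0,0,0,0,0],[80,0,0,0,0,0,0]])

```text
time_s: 29.45
tool_pos: [0.525, 0.3087, 0.0425]
tool_rot: [180.0, 0.0, 14.1]
force: [0.0, 1.2, 0.6]
grip_width: 0.0798
```

send_rows(grip_force=12, plan=[[80,0,0,-4,0,0,0],[80,0,0,-5,0,0,0],[60,0,0,0,0,0,0],[40,0,0,0,0,0,0],[36,0,0,0,0,0,0],[32,0,0,0,0,0,0],[28,0,0,0,0,0,0],[24,0,0,0,0,0,0],[20,0,0,0,0,0,0],[16,0,0,0,0,0,0],[12,0,0,0,0,0,0]])

```text
time_s: 30.55
tool_pos: [0.525, 0.3088, 0.0515]
tool_rot: [180.0, 0.0, 14.1]
force: [0.3, -0.5, -1.1]
grip_width: 0.0292
```

send_rows(grip_force=20, plan=[[0,0,0,0,0,0,0],[0,0,0,0,0,0,0],[0,0,0,0,0,0,0]])

```text
time_s: 30.85
tool_pos: [0.525, 0.3088, 0.0515]
tool_rot: [-180.0, 0.0, 14.1]
force: [0.6, 0.2, -0.1]
grip_width: 0.0285
```

send_rows(plan=[[0,0,0,-2,0,0,0],[0,0,0,-5,0,0,0],[0,0,0,-10,0,0,0],[0,0,0,-15,0,0,0],[0,0,0,-15,0,0,0],[0,0,0,-15,0,0,0],[0,0,0,-10,0,0,0],[0,0,0,-5,0,0,0],[0,0,0,-3,0,0,0],[0,0,0,0,0,0,0]])

```text
time_s: 31.85
tool_pos: [0.5251, 0.3086, 0.1317]
tool_rot: [180.0, 0.0, 14.1]
force: [-0.2, -0.8, -1.1]
grip_width: 0.0291
```

```bash
python3 - <<'E'
from h import *
o=env.get_obs();print(o["time_s"],o["tool_pos"],o["tool_rot"],o["force"],o["grip_width"])
a=save("wrist","w10.png")
for r in env.regions_of("wrist","bottle_center")[:2]:
    m=r["region"];ys,xs=np.nonzero(m);print(r["rect"],round(r["confidence"],2),m.sum(),[(y,int(np.nonzero(m[y])[0].min()),int(np.nonzero(m[y])[0].max())) for y in range(ys.min(),ys.max(),6) if m[y].any()])
# expected outline of held upright bottle
T=np.array(o["tool_pos"]);zb=T[2]-.0515
for r,z in((.024,0),(.024,.075)):
    P=np.array([proj("wrist",[T[0]+r*np.cos(t),T[1]+r*np.sin(t),zb+z]) for t in np.linspace(0,6.28,24)]);print(z,P.min(0).round(0),P.max(0).round(0))
save("scene","s10.png");r=env.regions_of("scene","bottle_center")[0];print("scene",r["rect"],r["confidence"],proj("scene",[T[0],T[1],zb]),proj("scene",[T[0],T[1],zb+.105]))
ry=np.array([-.244,.970])
E
```

```text
31.85 [0.52508637 0.30864772 0.13166073] [1.79989893e+02 3.05810833e-03 1.41355250e+01] [-0.15524063 -0.76905236 -1.13721888] 0.029080528828582138
[237.7, 181.0, 321.8, 292.1] 0.94 7062 [(182, 272, 278), (188, 257, 298), (194, 251, 304), (200, 248, 308), (206, 246, 310), (212, 244, 312), (218, 241, 314), (224, 239, 316), (230, 238, 318), (236, 237, 320), (242, 236, 321), (248, 250, 308), (254, 249, 308), (260, 249, 308), (266, 249, 309), (272, 248, 310), (278, 248, 310), (284, 248, 311), (290, 248, 309)]
0 [243. 179.] [310. 244.]
0.075 [229. 212.] [322. 297.]
scene [194.9, 204.6, 213.4, 241.6] 0.91 [202.78648367 234.70042197] [198.68450816 206.27128655]
```

send_rows(plan=[[0,-1,5,0,0,0,0],[0,-2,12,0,0,0,0],[0,-4,20,0,0,0,0],[0,-5,25,0,0,0,0],[0,-5,25,0,0,0,0],[0,-5,25,0,0,0,0],[0,-5,25,0,0,0,0],[0,-5,25,0,0,0,0],[0,-5,25,0,0,0,0],[0,-5,25,0,0,0,0],[0,-5,25,0,0,0,0],[0,-5,25,0,0,0,0]])

```text
time_s: 33.25
tool_pos: [0.5383, 0.0396, 0.1316]
tool_rot: [180.0, 0.0, 14.1]
force: [-0.1, 0.4, -1.6]
grip_width: 0.0288
```

send_rows(plan=[[0,-5,25,0,0,0,0],[0,-4,20,0,0,0,0],[0,-2,15,0,0,0,0],[0,-1,9,0,0,0,0],[0,0,4,0,0,0,0],[0,0,2,0,0,0,0],[0,0,0,0,0,0,0],[0,0,0,0,0,0,0]])

```text
time_s: 34.05
tool_pos: [0.5453, -0.0325, 0.1316]
tool_rot: [-180.0, -0.0, 14.2]
force: [0.2, -0.0, -1.0]
grip_width: 0.029
```

```bash
python3 - <<'E'
from h import *
o=env.get_obs();T=np.array(o["tool_pos"]);print(o["time_s"],T,o["tool_rot"],o["force"],o["grip_width"])
rx=np.array([.970,.2436]);ry=np.array([-.2436,.970]);O=np.array([.5898,.0424])
print("rack xy mm",(T[:2]-O)@rx*1e3,(T[:2]-O)@ry*1e3)
a=save("wrist","w11.png")
for q in("bottle_center","rack","moving_fence","button_head"):
  for r in env.regions_of("wrist",q)[:1]:print(q,np.round(r["rect"]),round(r["confidence"],2))
# predicted pixels of fence tops, tube features; sample gray along predicted lines
g=cv2.cvtColor(a,cv2.COLOR_RGB2GRAY)
for n,y in(("fixed in",-100),("moving in",-26.5)):
  for x in(-102,-15):
    p=O+x/1e3*rx+y/1e3*ry;print(n,x,proj("wrist",[*p,.047]).round(0))
p=O+.032*ry;print("button px",proj("wrist",[*p,.049]).round(1))
for row in(225,235):print(row,list(g[row,330:470:3]), list(g[row,140:240:3]))
E
```

```text
34.05 [ 0.5453313  -0.03249016  0.13161959] [-1.79977051e+02 -5.73059910e-04  1.42389604e+01] [ 0.17339363 -0.00634252 -0.95379993] 0.028984764242522932
rack xy mm -61.37788405817206 -61.810875533425
bottle_center [234. 180. 323. 293.] 0.7
rack [  9.  94. 364. 246.] 0.97
moving_fence [  7. 101. 240. 246.] 0.6
fixed in -102 [322. 247.]
fixed in -15 [326. 142.]
moving in -102 [233. 247.]
moving in -15 [229. 141.]
button px [149.8 121.4]
225 [np.uint8(238), np.uint8(236), np.uint8(237), np.uint8(237), np.uint8(239), np.uint8(238), np.uint8(238), np.uint8(238), np.uint8(238), np.uint8(238), np.uint8(238), np.uint8(238), np.uint8(235), np.uint8(238), np.uint8(239), np.uint8(239), np.uint8(239), np.uint8(238), np.uint8(239), np.uint8(239), np.uint8(239), np.uint8(238), np.uint8(238), np.uint8(238), np.uint8(239), np.uint8(238), np.uint8(239), np.uint8(239), np.uint8(239), np.uint8(238), np.uint8(239), np.uint8(239), np.uint8(235), np.uint8(218), np.uint8(238), np.uint8(239), np.uint8(239), np.uint8(238), np.uint8(239), np.uint8(238), np.uint8(238), np.uint8(239), np.uint8(238), np.uint8(23
[... 1075 characters left out ...]
uint8(238), np.uint8(239), np.uint8(239), np.uint8(237), np.uint8(238), np.uint8(238), np.uint8(239), np.uint8(239), np.uint8(239), np.uint8(238), np.uint8(239), np.uint8(238), np.uint8(238)] [np.uint8(165), np.uint8(166), np.uint8(165), np.uint8(167), np.uint8(165), np.uint8(166), np.uint8(164), np.uint8(164), np.uint8(163), np.uint8(165), np.uint8(164), np.uint8(165), np.uint8(163), np.uint8(146), np.uint8(153), np.uint8(163), np.uint8(165), np.uint8(165), np.uint8(151), np.uint8(131), np.uint8(154), np.uint8(165), np.uint8(164), np.uint8(163), np.uint8(165), np.uint8(165), np.uint8(164), np.uint8(163), np.uint8(164), np.uint8(155), np.uint8(153), np.uint8(44), np.uint8(73), np.uint8(117)]
```

```bash
python3 - <<'E'
from h import *
g=cv2.imread("pics/w11.png",0)
for row in(155,165,175,185,200):print(row,"L",*g[row,215:262:1].tolist(),"| R",*g[row,300:366:1].tolist())
T=np.array(env.get_obs()["tool_pos"]);rx=np.array([.970,.2436]);ry=np.array([-.2436,.970]);O=np.array([.5898,.0424])
for row in(155,175):
  for u in range(225,255,4):
    p=ray("wrist",u,row,.047)[:2]-O;print(row,u,(p@rx*1e3).round(0),(p@ry*1e3).round(1),end="; ")
  for u in range(312,352,4):
    p=ray("wrist",u,row,.047)[:2]-O;print(row,u,(p@rx*1e3).round(0),(p@ry*1e3).round(1),end="; ")
E
```

```text
155 L 166 165 165 165 166 165 156 140 156 171 177 150 101 60 51 49 46 48 70 122 161 165 166 167 164 160 159 162 166 167 168 168 167 168 165 162 159 160 190 232 236 236 236 236 236 235 232 | R 237 237 237 236 236 234 232 233 233 232 231 232 235 236 235 234 236 236 235 224 175 157 120 68 58 58 60 67 80 148 226 237 238 234 226 229 229 233 236 237 237 237 237 236 232 230 234 237 237 237 237 237 237 237 237 237 237 236 232 230 233 236 237 237 237 237
165 L 165 165 165 166 164 165 165 157 147 164 172 168 135 73 51 49 47 46 55 105 161 166 164 156 144 132 126 132 149 161 164 165 166 167 168 171 199 234 235 235 235 236 235 235 236 236 236 | R 234 237 236 234 223 202 194 215 232 236 237 237 237 237 236 236 237 237 236 226 178 148 98 62 59 59 64 70 92 162 229 237 237 230 218 235 237 238 237 237 237 237 237 237 237 237 237 237 237 237 237 237 237 237 237 237 238 237 237 237 237 237 237 237 237 237
175 L 165 166 166 166 165 166 166 154 135 153 169 174 153 105 61 49 47 45 49 70 119 157 158 162 166 166 166 167 167 166 166 166 167 167 166 172 201 234 236 236 236 236 236 236 236 236 235 | R 237 237 2
[... 1202 characters left out ...]
237 -25.0 -32.1; 155 241 -25.0 -35.2; 155 245 -25.0 -38.3; 155 249 -25.0 -41.4; 155 253 -25.0 -44.5; 155 312 -25.0 -90.0; 155 316 -25.0 -93.1; 155 320 -25.0 -96.2; 155 324 -25.0 -99.3; 155 328 -25.0 -102.3; 155 332 -25.0 -105.4; 155 336 -25.0 -108.5; 155 340 -25.0 -111.6; 155 344 -25.0 -114.7; 155 348 -25.0 -117.8; 175 225 -41.0 -22.2; 175 229 -41.0 -25.4; 175 233 -41.0 -28.5; 175 237 -41.0 -31.6; 175 241 -41.0 -34.8; 175 245 -41.0 -37.9; 175 249 -41.0 -41.0; 175 253 -41.0 -44.2; 175 312 -41.0 -90.4; 175 316 -41.0 -93.6; 175 320 -41.0 -96.7; 175 324 -41.0 -99.8; 175 328 -41.0 -103.0; 175 332 -41.0 -106.1; 175 336 -41.0 -109.2; 175 340 -41.0 -112.4; 175 344 -41.0 -115.5; 175 348 -41.0 -118.7;
```

send_rows(plan=[[0,-0.5,1,2,0,0,0],[0,0,0,6,0,0,0],[0,0,0,12,0,0,0],[0,0,0,15,0,0,0],[0,0,0,15,0,0,0],[0,0,0,12,0,0,0],[0,0,0,8,0,0,0],[0,0,0,5,0,0,0],[0,0,0,2,0,0,0],[0,0,0,0.5,0,0,0],[0,0,0,0,0,0,0],[0,0,0,0,0,0,0]])

```text
time_s: 35.5
tool_pos: [0.5456, -0.0348, 0.0547]
tool_rot: [180.0, -0.0, 14.1]
force: [-1.0, -0.5, -0.7]
grip_width: 0.0291
```

send_rows(plan=[[0,0,0,0.7,0,0,0],[0,0,0,0.7,0,0,0],[0,0,0,0,0,0,0],[0,0,0,0,0,0,0]])

```text
time_s: 35.9
tool_pos: [0.5451, -0.0348, 0.0527]
tool_rot: [180.0, 0.0, 14.1]
force: [0.6, 0.2, -0.8]
grip_width: 0.029
```

send_rows(plan=[[0,0,0,0.5,0,0,0],[0,0,0,0.4,0,0,0],[0,0,0,0,0,0,0],[0,0,0,0,0,0,0]])

```text
time_s: 36.3
tool_pos: [0.5451, -0.0347, 0.0518]
tool_rot: [180.0, 0.0, 14.1]
force: [-0.4, 0.4, -1.4]
grip_width: 0.0286
```

send_rows(plan=[[0,0,0,0.4,0,0,0],[0,0,0,0,0,0,0],[0,0,0,0,0,0,0]])

```text
time_s: 36.6
tool_pos: [0.5452, -0.0348, 0.0515]
tool_rot: [180.0, -0.0, 14.1]
force: [0.7, -0.1, -1.2]
grip_width: 0.0289
```

send_rows(plan=[[0,0,0,0.4,0,0,0],[0,0,0,0.4,0,0,0],[0,0,0,0,0,0,0],[0,0,0,0,0,0,0]])

```text
time_s: 37.0
tool_pos: [0.5457, -0.0347, 0.0514]
tool_rot: [180.0, -0.1, 14.1]
force: [-1.0, 0.4, 5.2]
grip_width: 0.029
```

send_rows(plan=[[0,0,0,-0.6,0,0,0],[0,0,0,0,0,0,0],[31,0,0,0,0,0,0],[34,0,0,0,0,0,0],[45,0,0,0,0,0,0],[60,0,0,0,0,0,0],[75,0,0,0,0,0,0],[75,0,0,0,0,0,0],[75,0,0,0,0,0,0]])

```text
time_s: 37.9
tool_pos: [0.5451, -0.0348, 0.0512]
tool_rot: [180.0, 0.0, 14.1]
force: [-0.1, -0.4, 0.3]
grip_width: 0.066
```

send_rows(plan=[[75,0,0,-3,0,0,0],[75,0,0,-8,0,0,0],[75,0,0,-15,0,0,0],[75,0,0,-25,0,0,0],[75,0,0,-30,0,0,0],[75,0,0,-30,0,0,0],[75,0,0,-20,0,0,0],[75,0,0,-10,0,0,0],[75,0,0,0,0,0,0],[75,0,0,0,0,0,0]])

```text
time_s: 38.9
tool_pos: [0.5447, -0.0348, 0.1917]
tool_rot: [-180.0, 0.0, 14.1]
force: [0.0, -0.4, -0.6]
grip_width: 0.075
```

```bash
python3 - <<'E'
from h import *
o=env.get_obs();T=np.array(o["tool_pos"]);print(o["time_s"],T,o["force"],o["grip_width"])
rx=np.array([.970,.2436]);ry=np.array([-.2436,.970]);O=np.array([.5898,.0424])
a=save("wrist","w12.png");save("top","t12.png");save("scene","s12.png")
exp=np.array([.5455,-.0347])
for cam in("wrist","scene","top"):
  P=np.array([proj(cam,[*(exp+r*np.array([np.cos(t),np.sin(t)])),z]) for r,z in((.024,0),(.024,.075),(.0143,.105)) for t in np.linspace(0,6.28,16)])
  r=env.regions_of(cam,"bottle_center")[:1];print(cam,[(np.round(q["rect"]),round(q["confidence"],2)) for q in r],"expected",P.min(0).round(0),P.max(0).round(0))
for r in env.regions_of("wrist","button_head")[:1]:
  q=r["rect"];p=ray("wrist",(q[0]+q[2])/2,(q[1]+q[3])/2,.049);print("button rack",(p[:2]-O)@rx,(p[:2]-O)@ry,r["confidence"])
for q0 in("tally_counter","big_bottle","cup"):
  print(q0,[np.round(x["rect"]) for x in env.regions_of("top",q0)[:2]])
E
```

```text
38.9 [ 0.54466035 -0.03481494  0.19172007] [ 0.0499057  -0.43868947 -0.63836256] 0.07495285111339575
wrist [(array([169., 114., 178., 122.]), 0.69)] expected [250. 150.] [304. 215.]
scene [(array([295., 179., 309., 212.]), 0.92)] expected [293. 180.] [309. 213.]
top [] expected [295. 206.] [311. 222.]
button rack -0.0020939137949869246 0.029194571119370277 0.6
tally_counter [array([250., 225., 262., 237.]), array([236., 192., 295., 231.])]
big_bottle [array([380., 238., 404., 259.]), array([254., 177., 296., 188.])]
cup [array([161., 150., 184., 173.]), array([233., 191., 296., 216.])]
```

```bash
python3 - <<'E'
from h import *
print(env.sign_off())
E
```

```text
the job is handed in; nothing more can be done
None
```

The rack is set one hole wider, and the smaller bottle stands upright between the two fences with the gripper open and clear above it. I handed the job in after about 39 s of the 59 s.

- **Button and slide:** I pressed the button flush with closed fingertips at about 7 N (8 N at most) and pushed on the thumb rest. The first push stalled at about 8.5 N, because the fingertip was at the edge of the button. I backed off and opened the jaws 6 mm so one finger covered the button, and it then slipped under. The tube caught about 49 mm along, and I stopped with 6 N of side force. A close picture afterwards showed the button standing in the second hole and the first hole empty.
- **Fingertips:** The real fingertips end about 36 mm short of the reported tool point (seen in the pictures and felt on the tube). I therefore gripped the bottle by its cap, at 20 N.
- **Placing:** The fences measured about 74 mm apart. I set the bottle down at rack x ≈ -62 mm, y ≈ -64 mm, pressing the worktop with 5 N, then let go.
- **Last checks:** The scene camera's outline of the bottle matches a bottle standing upright at that spot to within 2 pixels.
    - **Other things:** The tally counter, big bottle and cup were still where they had been, within the detector's usual scatter. I did not check the pen, dropper or slide carton again.
    - **Failed checks:** The wrist camera's last bottle report was plainly something else, and the top camera reported no bottle. The scene camera is therefore the only final confirmation, and I did not look at a final picture because my 12 views were used up.

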